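# Restock the sauce-pot rail at a sushi counter

### The job

Restock the wooden rail with the stepped sauce pots: nest all the big ones in one upright stack and all the small ones in another, each stack standing in the well of the rail that its foot fits closely, every pot pushed fully home in the one below. The square and the straight-sided pots do not nest: take them out, also the one left on the rail, and stand them upright side by side on the floor of the steel tray. Leave the soy bottle and the jar that stand among them where they are.

Things in the scene. Friction and masses are not known exactly. Their poses are not given: they have to be found in the camera images.
- rail: Pale wooden stock rail, fixed, 100 mm (x) by 375 mm (y) by 30 mm high, with one row of four round wells 18 mm deep along its y axis, 95 mm apart, in order of size; from +y to -y: 33, 45, 57 and 69 mm in diameter. Origin: centre of the underside. A square pot stands on it at the start, over or beside the middle wells.
- well_s (a point): Centre of the floor of the 45 mm well, 12 mm above the counter and 18 mm below the rail's top face. z up.
- well_m (a point): Centre of the floor of the 57 mm well, 12 mm above the counter and 18 mm below the rail's top face. z up.
- tray: Shallow steel tray, fixed, 300 mm (its x) by 180 mm (its y), rim 18 mm high, walls and floor 4 mm thick. Origin: centre of the underside; pots stand on its floor 4 mm above the origin.
- big1: Blue glazed stoneware sauce pot, round, upright, 60 mm high, in two steps: a foot 53 mm across and 24 mm high, and over it a body 64 mm across and 36 mm high with vertical sides and an open mouth 58 mm across inside (wall 3 mm) and 32 mm deep. The foot drops into the mouth of a pot of the same kind until the body rests on its rim, so each nested pot adds 36 mm. The foot is solid and heavy; about 160 g in all. Origin: centre of the underside, z up. 
- big2: Blue glazed stoneware sauce pot, round, upright, 60 mm high, in two steps: a foot 53 mm across and 24 mm high, and over it a body 64 mm across and 36 mm high with vertical sides and an open mouth 58 mm across inside (wall 3 mm) and 32 mm deep. The foot drops into the mouth of a pot of the same kind until the body rests on its rim, so each nested pot adds 36 mm. The foot is solid and heavy; about 160 g in all. Origin: centre of the underside, z up. 
- big3: Blue glazed stoneware sauce pot, round, upright, 60 mm high, in two steps: a foot 53 mm across and 24 mm high, and over it a body 64 mm across and 36 mm high with vertical sides and an open mouth 58 mm across inside (wall 3 mm) and 32 mm deep. The foot drops into the mouth of a pot of the same kind until the body rests on its rim, so each nested pot adds 36 mm. The foot is solid and heavy; about 160 g in all. Origin: centre of the underside, z up. May be absent.
- small1: Blue glazed stoneware sauce pot, round, upright, 60 mm high, in two steps: a foot 41 mm across and 24 mm high, and over it a body 52 mm across and 36 mm high with vertical sides and an open mouth 46 mm across inside (wall 3 mm) and 32 mm deep. The foot drops into the mouth of a pot of the same kind until the body rests on its rim, so each nested pot adds 36 mm. The foot is solid and heavy; about 160 g in all. Origin: centre of the underside, z up. 
- small2: Blue glazed stoneware sauce pot, round, upright, 60 mm high, in two steps: a foot 41 mm across and 24 mm high, and over it a body 52 mm across and 36 mm high with vertical sides and an open mouth 46 mm across inside (wall 3 mm) and 32 mm deep. The foot drops into the mouth of a pot of the same kind until the body rests on its rim, so each nested pot adds 36 mm. The foot is solid and heavy; about 160 g in all. Origin: centre of the underside, z up. May be absent.
- small3: Blue glazed stoneware sauce pot, round, upright, 60 mm high, in two steps: a foot 41 mm across and 24 mm high, and over it a body 52 mm across and 36 mm high with vertical sides and an open mouth 46 mm across inside (wall 3 mm) and 32 mm deep. The foot drops into the mouth of a pot of the same kind until the body rests on its rim, so each nested pot adds 36 mm. The foot is solid and heavy; about 160 g in all. Origin: centre of the underside, z up. May be absent.
- square1: Blue glazed stoneware square pot, 60 by 60 mm and 60 mm high, straight sides right down to the counter (no foot), open top 54 mm wide and 32 mm deep; it does not nest. Origin: centre of the underside, x and y square to its sides, z up. Stands on the rail at the start.
- square2: Blue glazed stoneware square pot, 60 by 60 mm and 60 mm high, straight sides right down to the counter (no foot), open top 54 mm wide and 32 mm deep; it does not nest. Origin: centre of the underside, x and y square to its sides, z up. May be absent.
- straight1: Blue glazed stoneware round pot with straight sides right down to the counter (no foot), 64 mm across and 60 mm high, mouth 58 mm across inside and 32 mm deep; it does not nest. Origin: centre of the underside, z up.
- soy_bottle: Bystander: standing bottle, 50 mm across, 130 mm high, among the pots. Origin: centre of the underside.
- ginger_jar: Bystander: standing jar, 60 mm across, 75 mm high, among the pots. Origin: centre of the underside.
Not all that is in view belongs to the job. What is shaped like the straight1 but orange is not meant.

How it is judged:
At the end, for the whole second after the job is handed in: Big pots within 9 mm of the 57 mm well's axis, small of the 45 mm well's, upright (0.08 rad), undersides 0, 36 or 72 mm (5 mm either way) above its floor; square and straight pots upright (0.1 rad) on the tray's floor, centres inside it, none on another; all at rest (horizontal distance between each of big1, big2, big3 and well_m below 0.009 m and angle between each of big1, big2, big3, small1, small2, small3's own z axis and vertical below 0.08 rad and linear speed of each of big1, big2, big3, small1, small2, small3, square1, square2, straight1 below 0.02 m/s and (z of big1 in the frame of well_m between -0.005 and 0.005 m or z of big1 in the frame of well_m between 0.031 and 0.041 m or z of big1 in the frame of well_m between 0.067 and 0.077 m) and (z of big2 in the frame of well_m between -0.005 and 0.005 m or z of big2 in the frame of well_m between 0.031 and 0.041 m or z of big2 in the frame of well_m between 0.067 and 0.077 m) and (z of big3 in the frame of well_m between -0.005 and 0.005 m or z of big3 in the frame of well_m between 0.031 and 0.041 m or z of big3 in the frame of well_m between 0.067 and 0.077 m) and horizontal distance between each of small1, small2, small3 and well_s below 0.009 m and (z of small1 in the frame of well_s between -0.005 and 0.005 m or z of small1 in the frame of well_s between 0.031 and 0.041 m or z of small1 in the frame of well_s between 0.067 and 0.077 m) and (z of small2 in the frame of well_s between -0.005 and 0.005 m or z of small2 in the frame of well_s between 0.031 and 0.041 m or z of small2 in the frame of well_s between 0.067 and 0.077 m) and (z of small3 in the frame of well_s between -0.005 and 0.005 m or z of small3 in the frame of well_s between 0.031 and 0.041 m or z of small3 in the frame of well_s between 0.067 and 0.077 m) and x of square1 in the frame of tray between -0.145 and 0.145 m and y of square1 in the frame of tray between -0.085 and 0.085 m and z of each of square1, square2, straight1 in the frame of tray below 0.012 m and angle between each of square1, square2, straight1's own z axis and vertical below 0.1 rad and x of square2 in the frame of tray between -0.145 and 0.145 m and y of square2 in the frame of tray between -0.085 and 0.085 m and x of straight1 in the frame of tray between -0.145 and 0.145 m and y of straight1 in the frame of tray between -0.085 and 0.085 m); the robot touches nothing.
It fails at once if The soy bottle or the jar is moved by more than 40 mm or tipped over (distance of any of soy_bottle, ginger_jar from where it was at the start of the episode above 0.04 m or angle between any of soy_bottle, ginger_jar's own z axis and vertical above 0.5 rad).
Of big3, small2, small3, square2 only 1 to 3 are there at a start; the rules pass over those that are not, and their reading is None.
At some moment in a run one of straight1, square2 may be knocked a few centimetres aside while the robot is not near it.
It also fails if it takes over 210 s, if anything falls off the work surface, if the arm or the gripper's body presses on something with over 40 N, if the wrist force passes 120 N, or if a joint passes its speed limit or range.

### The arm

A 6-joint arm with a two-finger parallel gripper is mounted at the origin on the work surface. World frame = base frame: x ahead of the robot, y to its left, z up, the work surface at z = 0. Lengths are in m, angles in rad, forces in N, time in s.
With the tool pointing down it reaches from about 0.275 to 0.825 m from the base axis. Payload 4.9 kg.
Tool frame: the origin (TCP) lies between the finger pads; the fingertips stand 22 mm ahead of it and the grasp point (between the pads) lies 3 mm ahead of it; z points along the fingers, y is the line along which they close (so a half turn about z gives the same grasp; the last joint's range is limited). The gripper opens to 85 mm and grips with 20 to 120 N. Pads are 22 mm wide; open, the fingers measure 114 mm over their backs; the gripper's body (76 mm by 85 mm) begins 54 mm behind the grasp point. The pads swing forward as they close: fully open they stand 13 mm farther back than shut.
Start: joints at [1.188, 0.326, -0.193, 1.052, 0, 1.437], TCP at [0.135, 0.533, 0.233] pointing down, gripper open.
Joint ranges: [-2.65, 2.65], [-0.97, 1.79], [-1.3, 1.35], [-1.93, 2.1], [-1.47, 1.37], [-3.14, 3.14]. Speed limits (rad/s): [2.57, 2.57, 3.14, 3.14, 3.14, 3.14].

### API

Orientations are given as a unit quaternion [w, x, y, z].
In Python, from bench import ctrl gives the robot as it stands.
- The arm moves only by the shell command python3 -m inch 'ROWS' [FORCE]. ROWS is JSON, a list that holds one entry, the list of rows, each a list of 7 numbers: the shift along the tool's x, y, z in cm, then the turn, a rotation vector about the tool's x, y, z in rad, then the closure in counts, from 0 (fully open) to 255 (shut). In form: [[[tx, ty, tz, wx, wy, wz, grip], ...]]. A call has 1 to 12 rows; each row is the pose to reach, as a shift and turn from the pose commanded when the call began, along the tool's axes at that moment; what a row does not reach only later rows make up. A row lasts 1/12 s, in which the tool goes at most 41.7 mm and 7.16 degrees, less where a joint would pass 70% of its speed; a pose out of reach is approached as far as the arm can. A call with a gripper value outside its range is refused whole. The fingers move at their own pace and stop on an object; FORCE is the grip in N (left out, the last holds). Time passes only in rows, so rows that repeat a pose let the fingers close. It gives the time, the measured TCP pose, the force, the opening and the grip force at its end, in the units of the state.
- ctrl.get_state(): the state, without advancing time (a new reading comes with each control period).
- ctrl.snapshot(name): name is "scene" or "top" or "wrist"; returns (picture, depth): 400x640x3 uint8, red, green, blue; 400x640 float32, m along the optical axis (not along the pixel's ray), 0 where there is no reading.
- ctrl.calibration(name): a dict with "fx", "fy", "cx", "cy" (pixels), "R" (3x3) and "t" (3): a world point X has camera coordinates R X + t; the wrist camera has in their place "hand_eye" (4x4, takes a point from camera to tool coordinates, whose origin is the TCP and whose axes are the flange's). Camera axes: x right, y down, z forward; pixel columns grow to the right and rows downward; lengths in m; the calibration is good to about 2 mm. A picture is of the moment at which its call begins: read the wrist's pose just before it. calibration takes no time and is no camera call.
- ctrl.job_done(): hands the job in; it is judged then, once.
The state is a dict: "clock": time; "joint_positions": joint angles; "qd": joint speeds; "effort": joint torques, N m; "eef_pos": TCP position; "tool_rot": TCP orientation; "wrist_force": force on the tool from outside, world axes, zero at the start; "wrist_torque": the same for the moment, N m; "width": finger opening in m; "finger_force": force on a finger pad.
Only numpy, scipy, OpenCV 4.12 (cv2) and the standard library are available. Lean on these libraries where they do the work, as an engineer would, in place of code of your own. Each camera call takes 0.05 s, during which the arm holds its last target. There are 200 camera calls.

## Working session

There is one attempt and no reset: what is moved stays moved. The work goes in short steps, Python scripts to look and compute and a shell command to move; the robot and the scene stay as the last step left them, time stands still between calls to the robot, and variables do not carry over. Pictures are saved under pics/ and viewed, at most 14 in all, crops included, and the job is handed in when it is done.

```bash
ls; mkdir -p pics; python3 - <<'E'
from bench import ctrl
import cv2,numpy as np
s=ctrl.get_state();print(s)
for n in("top","scene"):
    p,d=ctrl.snapshot(n);cv2.imwrite(f"pics/{n}0.png",p[:,:,::-1]);np.save(f"pics/{n}0.npy",d)
    print(n,ctrl.calibration(n))
print(ctrl.calibration("wrist"))
E
```

```text
pics
{'clock': 0.0, 'joint_positions': array([ 1.18782930e+00,  3.26955343e-01, -1.93588309e-01,  1.05197901e+00,
       -3.16365625e-05,  1.43660928e+00]), 'qd': array([-0.00033825, -0.00214723, -0.00064679, -0.00024354, -0.00064668,
       -0.00071444]), 'effort': array([ 6.15490408e-04, -4.43396580e+01,  2.62440401e+01,  1.53520668e-02,
        7.87953263e-05,  8.19807326e-06]), 'eef_pos': array([0.13519683, 0.53253242, 0.2324939 ]), 'tool_rot': array([-2.05423429e-04,  1.24069401e-01,  9.92273167e-01, -8.38514045e-04]), 'wrist_force': array([-0.00601434,  0.23771895,  1.08327323]), 'wrist_torque': array([0.01190955, 0.03684528, 0.01202702]), 'finger_force': 0.0, 'width': 0.08533059996909736}
top {'fx': 363.9791219883667, 'fy': 363.9791219883667, 'cx': 322.7960408321518, 'cy': 197.98494596918292, 'R': array([[-0.01172931, -0.99992473, -0.00359834],
       [-0.99789663,  0.01193481, -0.06371722],
       [ 0.06375537,  0.00284341, -0.99796151]]), 't': array([0.00207382, 0.49129675, 1.07068937])}
scene {'fx': 406.5093589242355, 'fy': 406.5093589242355, 'cx': 323.64528893535584, 'cy': 195.48116243283044, 'R': array([[ 0.75240016,  0.65845393, -0.01823221],
       [ 0.40249497, -0.48147996, -0.77857231],
       [-0.52143245,  0.57845956, -0.62729   ]]), 't': array([-0.35002469, -0.1254346 ,  1.31799264])}
{'fx': 292.9786753855271, 'fy': 292.9786753855271, 'cx': 320.57521661934356, 'cy': 198.34564886318176, 'hand_eye': array([[ 4.83978804e-04, -9.49237388e-01, -3.14560245e-01,
         7.99714364e-02],
       [ 9.99998966e-01,  8.85391031e-04, -1.13322637e-03,
        -6.02185025e-05],
       [ 1.35420966e-03, -3.14559371e-01,  9.49236835e-01,
        -1.40224640e-01],
       [ 0.00000000e+00,  0.00000000e+00,  0.00000000e+00,
         1.00000000e+00]])}
```

View pics/top0.png

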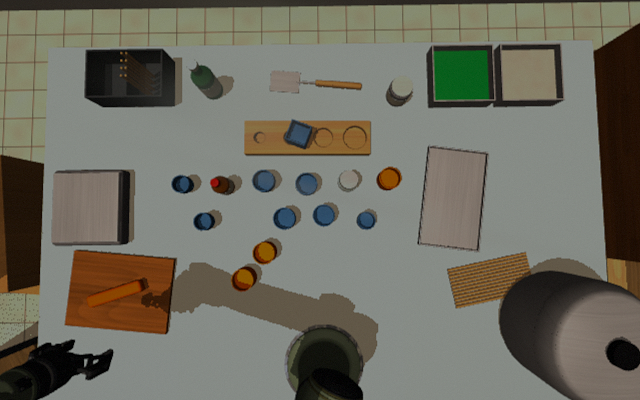

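View pics/scene0.png

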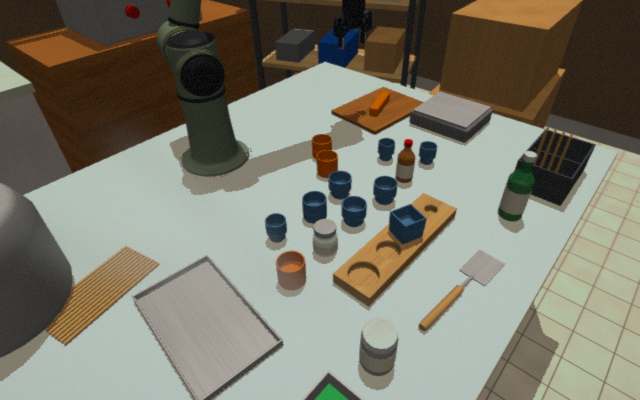

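```bash
cat > h.py <<'E'
from bench import ctrl
import cv2,numpy as np
from scipy.spatial.transform import Rotation as Rn
def cloud(n,d,pose=None):
    c=ctrl.calibration(n);v,u=np.mgrid[:400,:640]
    P=np.stack([(u-c['cx'])/c['fx']*d,(v-c['cy'])/c['fy']*d,d],-1)
    if n!='wrist': return (P-c['t'])@c['R']
    P=P@c['hand_eye'][:3,:3].T+c['hand_eye'][:3,3]
    w,x,y,z=pose[1]
    return P@Rn.from_quat([x,y,z,w]).as_matrix().T+pose[0]
def snap(n,name):
    s=ctrl.get_state();p,d=ctrl.snapshot(n);cv2.imwrite(f"pics/{name}.png",p[:,:,::-1])
    return p,d,cloud(n,d,(s['eef_pos'],s['tool_rot']))
def blue(p):
    h=cv2.cvtColor(p,cv2.COLOR_RGB2HSV);return (h[...,0]>95)&(h[...,0]<125)&(h[...,1]>90)
def move(to):
    """offset to a world TCP point in tool axes, cm"""
    s=ctrl.get_state();w,x,y,z=s['tool_rot']
    return (Rn.from_quat([x,y,z,w]).as_matrix().T@(np.array(to)-s['eef_pos'])*100).round(2)
E
python3 - <<'E'
from h import *
p=cv2.imread('pics/top0.png')[:,:,::-1];d=np.load('pics/top0.npy')
P=cloud('top',d);m=blue(p)
n,l,st,_=cv2.connectedComponentsWithStats(m.astype(np.uint8))
for i in range(1,n):
    if st[i,4]<60: continue
    Q=P[l==i];zt=np.percentile(Q[:,2],95);R=Q[Q[:,2]>zt-.008]
    (c,r)=cv2.minEnclosingCircle((R[:,:2]*1000).astype(np.float32))
    print(st[i],'top z',zt.round(3),np.round(c),round(r,1))
def w(u,v):
    return P[v,u].round(3)
for a in[(340,123),(370,123),(370,154),(246,154),(246,122),(325,138),(355,138),(260,138),(429,148),(486,153),(478,249),(419,244),(453,198),(349,180),(222,185)]:print(a,w(*a))
s=cv2.imread('pics/scene0.png')[125:305,255:470];cv2.imwrite('pics/s1.png',cv2.resize(s,None,fx=3.3,fy=3.3,interpolation=2))
E
```

```text
[288 125  24  21 291] top z 0.09 [557.  13.] 136.1
[254 170  20  22 286] top z 0.06 [542. 168.] 30.4
[298 173  19  22 289] top z 0.059 [492.  18.] 74.2
[172 176  22  17 292] top z 0.059 [482. 212.] 226.7
[313 205  22  21 355] top z 0.059 [440.  -5.] 30.4
[274 208  22  21 374] top z 0.06 [431.  65.] 72.5
[194 213  21  17 281] top z 0.059 [422. 180.] 186.8
[357 212  18  17 239] top z 0.06 [423. -78.] 71.6
(340, 123) [ 0.713 -0.058  0.032]
(370, 123) [ 0.721 -0.151  0.001]
(370, 154) [ 0.625 -0.149 -0.002]
(246, 154) [0.628 0.227 0.008]
(246, 122) [0.72  0.223 0.031]
(325, 138) [ 0.673 -0.013  0.013]
(355, 138) [ 0.672 -0.103  0.012]
(260, 138) [0.676 0.184 0.011]
(429, 148) [ 0.638 -0.324  0.018]
(486, 153) [ 0.622 -0.498  0.01 ]
(478, 249) [ 0.335 -0.461  0.014]
(419, 244) [ 0.35  -0.291 -0.002]
(453, 198) [ 0.487 -0.396  0.005]
(349, 180) [ 0.537 -0.079  0.076]
(222, 185) [0.525 0.275 0.097]
```

View pics/s1.png

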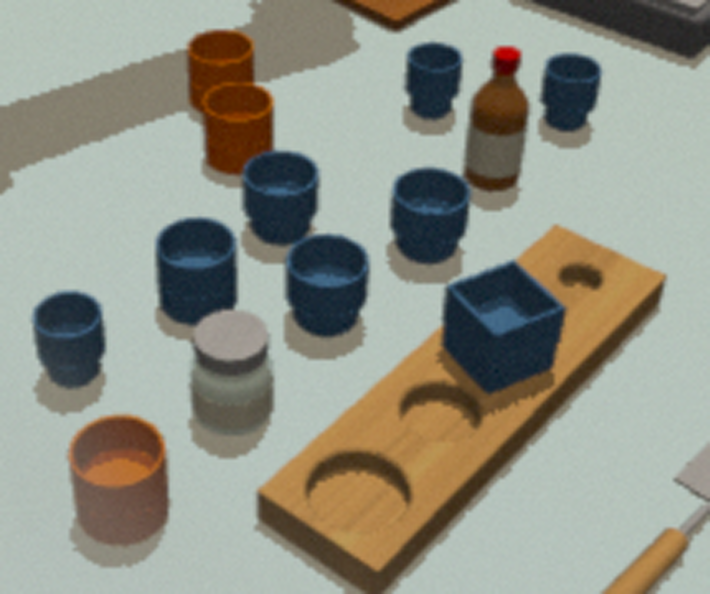

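```bash
cat >> h.py <<'E'
def plane(n,uv,z,pose=None):
    """pixels -> world points on height z"""
    c=ctrl.calibration(n);uv=np.asarray(uv,float).reshape(-1,2)
    r=np.c_[(uv[:,0]-c['cx'])/c['fx'],(uv[:,1]-c['cy'])/c['fy'],np.ones(len(uv))]
    if n=='wrist':
        w,x,y,zz=pose[1];T=Rn.from_quat([x,y,zz,w]).as_matrix();H=c['hand_eye']
        o=T@H[:3,3]+pose[0];r=r@(T@H[:3,:3]).T
    else: o=-c['R'].T@c['t'];r=r@c['R']
    return o+r*((z-o[2])/r[:,2])[:,None]
def circ(X):
    """robust circle fit, returns x,y,r in mm"""
    from scipy.optimize import least_squares
    X=X[:,:2]*1000
    return least_squares(lambda q:np.hypot(*(X-q[:2]).T)-q[2],[*X.mean(0),30],loss='soft_l1').x.round(1)
E
python3 - <<'E'
from h import *
p=cv2.imread('pics/top0.png')[:,:,::-1];d=np.load('pics/top0.npy')
P=cloud('top',d);m=blue(p)
names={288:'square',254:'bigA',298:'bigB',172:'smA',313:'straight',274:'bigC',194:'smB',357:'smC'}
n,l,st,_=cv2.connectedComponentsWithStats(m.astype(np.uint8))
for i in range(1,n):
    if st[i,4]<60: continue
    zt=.09 if st[i,0]==288 else .06
    k=(l==i)&(P[...,2]>zt-.012)&(P[...,2]<zt+.012)
    v,u=np.nonzero(k);X=plane('top',np.c_[u,v],zt)
    md=np.median(X,0);X=X[np.hypot(*(X-md)[:,:2].T)<.05]
    if zt==.09:
        print('square',cv2.minAreaRect((X[:,:2]*1000).astype(np.float32)))
    h=cv2.convexHull((X[:,:2]*1000).astype(np.float32))[:,0]/1000
    print(names.get(st[i,0]),circ(h),md.round(3),len(X))
hv=cv2.cvtColor(p,cv2.COLOR_RGB2HSV)
k=(hv[...,0]>8)&(hv[...,0]<28)&(hv[...,1]>70);k[:112]=0;k[165:]=0;k[:,:235]=0;k[:,380:]=0
k&=(P[...,2]>.022)
v,u=np.nonzero(k);print('rail',cv2.minAreaRect((plane('top',np.c_[u,v],.03)[:,:2]*1000).astype(np.float32)))
print('tray',plane('top',[(429,147),(487,153),(479,250),(419,244)],.018).round(3).tolist())
E
```

```text
square ((656.889404296875, 52.29452133178711), (38.42588806152344, 71.98426055908203), 29.42839813232422)
square [673.4  62.2  34.2] [0.651 0.047 0.09 ] 52
bigA [540.8 167.3  29.6] [0.521 0.156 0.06 ] 39
bigB [531.   44.5  30. ] [0.516 0.027 0.06 ] 34
smA [535.  404.1  25.2] [0.53 0.4  0.06] 75
straight [439.9  -4.9  29.7] [ 0.426 -0.018  0.06 ] 42
bigC [432.9 108.2  30.3] [0.421 0.096 0.06 ] 55
smB [426.8 340.6  24.6] [0.421 0.333 0.06 ] 62
smC [ 424.3 -126.1   24.5] [ 0.415 -0.134  0.06 ] 47
rail ((671.5302124023438, 42.875335693359375), (373.2289733886719, 99.52102661132812), 89.27039337158203)
tray [[0.641, -0.324, 0.018], [0.62, -0.497, 0.018], [0.332, -0.462, 0.018], [0.352, -0.286, 0.018]]
```

```bash
python3 -c "
from h import *
print(move([.67,.06,.23]))"
```

```text
[-63.47 -32.64   0.29]
```

```bash
python3 -m inch '[[[-32,-16,0,0,0,-0.249,0],[-32,-16,0,0,0,-0.249,0],[-32,-16,0,0,0,-0.249,0],[-32,-16,0,0,0,-0.249,0],[-32,-16,0,0,0,-0.249,0],[-32,-16,0,0,0,-0.249,0],[-32,-16,0,0,0,-0.249,0],[-32,-16,0,0,0,-0.249,0],[-32,-16,0,0,0,-0.249,0],[-32,-16,0,0,0,-0.249,0],[-32,-16,0,0,0,-0.249,0],[-32,-16,0,0,0,-0.249,0]]]' 40; python3 -c "
from h import *
print(move([.67,.06,.23]))"
```

```text
clock: 1.1
eef_pos: [0.4056, 0.2992, 0.2329]
tool_rot: [-0.001, 0.0, 1.0, -0.0]
wrist_force: [0.1, 0.1, 0.4]
width: 0.0856
finger_force: 0.0
[-26.45 -23.92   0.26]
```

```bash
python3 -m inch '[[[-26.5,-24,0.3,0,0,0,0],[-26.5,-24,0.3,0,0,0,0],[-26.5,-24,0.3,0,0,0,0],[-26.5,-24,0.3,0,0,0,0],[-26.5,-24,0.3,0,0,0,0],[-26.5,-24,0.3,0,0,0,0],[-26.5,-24,0.3,0,0,0,0],[-26.5,-24,0.3,0,0,0,0],[-26.5,-24,0.3,0,0,0,0],[-26.5,-24,0.3,0,0,0,0],[-26.5,-24,0.3,0,0,0,0],[-26.5,-24,0.3,0,0,0,0]]]'; python3 - <<'E'
from h import *
s=ctrl.get_state();print(s['eef_pos'])
p,d,P=snap('wrist','w0')
np.savez('pics/w0.npz',pos=s['eef_pos'],rot=s['tool_rot'],P=P)
E
```

```text
clock: 2.1
eef_pos: [0.6701, 0.0613, 0.2298]
tool_rot: [-0.001, -0.001, 1.0, 0.0]
wrist_force: [0.0, 0.2, 0.1]
width: 0.0857
finger_force: 0.0
[0.6700508  0.0613009  0.22984582]
```

View pics/w0.png

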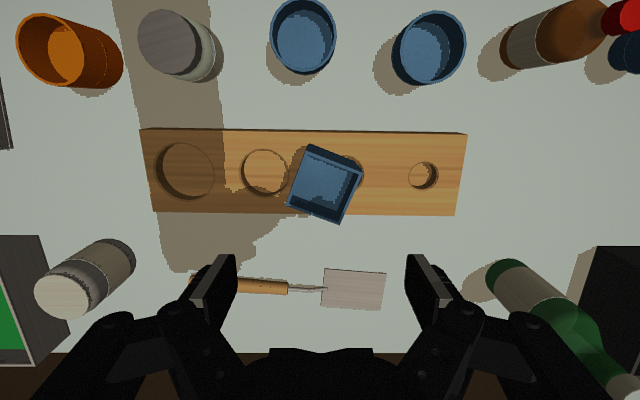

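```bash
python3 - <<'E'
from h import *
z=np.load('pics/w0.npz');ps=(z['pos'],z['rot'])
X=plane('wrist',[(307,144),(363,165),(342,224),(287,205)],.09,ps)[:,:2]
print('sq',X.round(3).tolist(),X.mean(0).round(4));e=np.diff(X[[0,1,2,3,0]],axis=0);print(np.hypot(*e.T).round(4),np.degrees(np.arctan2(e[:,1],e[:,0])).round(1))
print('rail corners',plane('wrist',[(140,129),(467,135),(455,216),(153,212)],.03,ps).round(4)[:,:2].tolist())
print('wells',plane('wrist',[(186,171),(264,172),(423,175)],.03,ps).round(4)[:,:2].tolist())
print('bigs',plane('wrist',[(304,34),(430,46),(190,44)],.06,ps).round(4)[:,:2].tolist())
E
```

```text
sq [[0.628, 0.048], [0.648, 0.102], [0.71, 0.083], [0.69, 0.027]] [0.6692 0.0649]
[0.0577 0.0649 0.06   0.065 ] [  69.7  -16.8 -110.2  161.1]
rail corners [[0.6201, -0.1443], [0.6256, 0.2276], [0.7249, 0.2285], [0.7208, -0.1473]]
wells [[0.6686, -0.099], [0.6695, -0.0065], [0.6726, 0.1827]]
bigs [[0.5296, 0.0448], [0.5394, 0.1645], [0.5384, -0.0637]]
```

```bash
python3 -m inch '[[[0.1,0.4,8,0,0,0.33,0],[0.1,0.4,8,0,0,0.33,0],[0.1,0.4,8,0,0,0.33,0],[0.1,0.4,12,0,0,0.33,0],[0.1,0.4,14,0,0,0.33,0],[0.1,0.4,16.2,0,0,0.33,0],[0.1,0.4,16.2,0,0,0.33,0],[0.1,0.4,16.2,0,0,0.33,255],[0.1,0.4,16.2,0,0,0.33,255],[0.1,0.4,16.2,0,0,0.33,255],[0.1,0.4,16.2,0,0,0.33,255],[0.1,0.4,16.2,0,0,0.33,255]]]' 40; python3 -m inch '[[[0,0,0,0,0,0,255],[0,0,0,0,0,0,255],[0,0,0,0,0,0,255],[0,0,0,0,0,0,255]]]';
```

```text
clock: 3.15
eef_pos: [0.6717, 0.0638, 0.0708]
tool_rot: [0.002, 0.164, 0.986, 0.001]
wrist_force: [-1.3, 1.2, 6.4]
width: 0.0594
finger_force: 43.8
clock: 3.48
eef_pos: [0.6717, 0.0638, 0.0708]
tool_rot: [0.002, 0.164, 0.986, 0.001]
wrist_force: [-1.1, 2.4, 7.1]
width: 0.0592
finger_force: 43.8
```

```bash
python3 -m inch '[[[0,0,-6,0,0,0,255],[0,0,-6,0,0,0,255],[0,0,-12,0,0,0,255],[0,0,-12,0,0,0,255],[0,0,-12,0,0,0,255]]]'; python3 -c "
from h import *
print(move([.55,-.40,.19]))"
```

```text
clock: 3.9
eef_pos: [0.6736, 0.0632, 0.1951]
tool_rot: [0.005, 0.164, 0.986, 0.001]
wrist_force: [-0.0, -0.5, -1.0]
width: 0.059
finger_force: 44.5
[ -3.3  -47.83   0.39]
```

```bash
python3 -m inch '[[[-3.3,-47.8,0,0,0,-0.33,255],[-3.3,-47.8,0,0,0,-0.33,255],[-3.3,-47.8,0,0,0,-0.33,255],[-3.3,-47.8,0,0,0,-0.33,255],[-3.3,-47.8,0,0,0,-0.33,255],[-3.3,-47.8,0,0,0,-0.33,255],[-3.3,-47.8,0,0,0,-0.33,255],[-3.3,-47.8,0,0,0,-0.33,255],[-3.3,-47.8,0,0,0,-0.33,255],[-3.3,-47.8,0,0,0,-0.33,255],[-3.3,-47.8,0,0,0,-0.33,255],[-3.3,-47.8,0,0,0,-0.33,255]]]';  python3 -m inch '[[[0,0,0,0,0,0,255],[0,0,0,0,0,0,255],[0,0,0,0,0,0,255],[0,0,0,0,0,0,255]]]'; python3 - <<'E'
from h import *
p,d,P=snap('wrist','w1')
E
```

```text
clock: 4.9
eef_pos: [0.5443, -0.4042, 0.1874]
tool_rot: [-0.001, 0.002, 1.0, -0.001]
wrist_force: [0.3, 0.7, -2.1]
width: 0.0594
finger_force: 44.5
clock: 5.23
eef_pos: [0.5468, -0.3981, 0.1878]
tool_rot: [-0.0, -0.001, 1.0, 0.001]
wrist_force: [0.4, -0.2, -1.8]
width: 0.0593
finger_force: 44.5
```

View pics/w1.png

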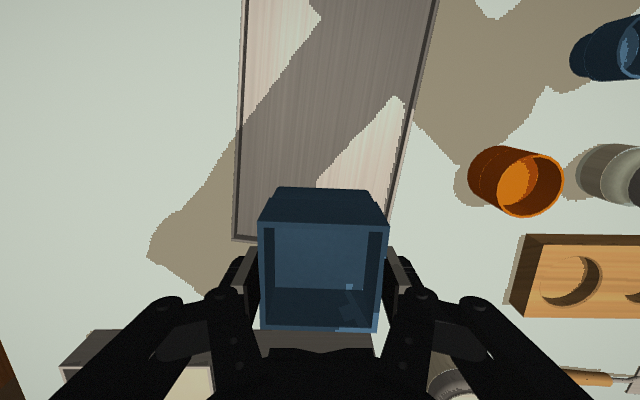

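```bash
python3 -m inch '[[[0,0,6,0,0,0,255],[0,0,6,0,0,0,255],[0,0,10,0,0,0,255],[0,0,12.5,0,0,0,255],[0,0,13,0,0,0,255],[0,0,13.5,0,0,0,255],[0,0,14,0,0,0,255],[0,0,14.2,0,0,0,255],[0,0,14.3,0,0,0,255],[0,0,14.3,0,0,0,255]]]';  python3 -m inch '[[[0,0,0,0,0,0,0],[0,0,0,0,0,0,0],[0,0,0,0,0,0,0],[0,0,0,0,0,0,0],[0,0,-4,0,0,0,0],[0,0,-8,0,0,0,0],[0,0,-10,0,0,0,0],[0,0,-12,0,0,0,0],[0,0,-14,0,0,0,0],[0,0,-14,0,0,0,0]]]'; python3 -c "
from h import *
print(move([.44,-.005,.19]),ctrl.get_state()['wrist_force'])"
```

```text
clock: 6.12
eef_pos: [0.5474, -0.4002, 0.0466]
tool_rot: [0.001, -0.0, 1.0, -0.001]
wrist_force: [-0.7, 0.9, -1.2]
width: 0.0595
finger_force: 44.5
clock: 6.95
eef_pos: [0.5486, -0.4014, 0.1906]
tool_rot: [0.003, -0.0, 1.0, -0.003]
wrist_force: [0.7, -0.8, 1.6]
width: 0.0857
finger_force: 0.0
[10.85 39.64 -0.22] [ 0.71745921 -0.75476552  1.61753241]
```

```bash
cat >> h.py <<'E'
def rims(name,want,zt=.06):
    """fit pot rims near expected centres from the wrist depth"""
    s=ctrl.get_state();p,d,P=snap('wrist',name);b=blue(p);out=[]
    for w in want:
        k=(np.hypot(P[...,0]-w[0],P[...,1]-w[1])<.05)&(abs(P[...,2]-zt)<.006)&b&(d>.05)
        v,u=np.nonzero(k)
        if len(u)<40: print(w,'few',len(u));continue
        X=plane('wrist',np.c_[u,v],zt,(s['eef_pos'],s['tool_rot']))
        h=cv2.convexHull((X[:,:2]*1000).astype(np.float32))[:,0]/1000
        c=circ(h);print(w,'->',c,'z',np.median(P[k][:,2]).round(4),len(u),'move for z.. ',move([c[0]/1000,c[1]/1000,s['eef_pos'][2]]))
E
python3 -m inch '[[[10.8,39.6,0,0,0,0,0],[10.8,39.6,0,0,0,0,0],[10.8,39.6,0,0,0,0,0],[10.8,39.6,0,0,0,0,0],[10.8,39.6,0,0,0,0,0],[10.8,39.6,0,0,0,0,0],[10.8,39.6,0,0,0,0,0],[10.8,39.6,0,0,0,0,0],[10.8,39.6,0,0,0,0,0],[10.8,39.6,0,0,0,0,0],[10.8,39.6,0,0,0,0,0],[10.8,39.6,0,0,0,0,0]]]'; python3 - <<'E'
from h import *
rims('w2',[(.44,-.005),(.433,.108),(.53,.0445),(.424,-.126)])
E
```

```text
clock: 7.95
eef_pos: [0.4378, -0.0022, 0.185]
tool_rot: [-0.0, -0.002, 1.0, -0.0]
wrist_force: [0.2, -0.5, -0.0]
width: 0.0858
finger_force: 0.0
(0.44, -0.005) -> [437.5  -6.3  31.4] z 0.0594 707 move for z..  [ 0.11 -0.3   0.01]
(0.433, 0.108) -> [430.2 106.1  31.6] z 0.059 822 move for z..  [ 0.82 10.94  0.  ]
(0.53, 0.0445) -> [528.3  42.6  31.9] z 0.0589 699 move for z..  [-8.98  4.57  0.01]
(0.424, -0.126) -> [ 421.3 -127.    26. ] z 0.0592 740 move for z..  [  1.75 -12.37   0.02]
```

View pics/w2.png

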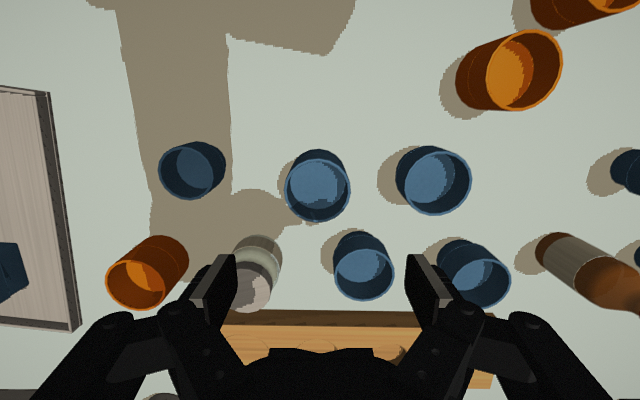

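```bash
python3 -m inch '[[[0.1,-0.3,4,0,0,0,0],[0.1,-0.3,8,0,0,0,0],[0.1,-0.3,11,0,0,0,0],[0.1,-0.3,13,0,0,0,0],[0.1,-0.3,14.2,0,0,0,0],[0.1,-0.3,14.2,0,0,0,0],[0.1,-0.3,14.2,0,0,0,255],[0.1,-0.3,14.2,0,0,0,255],[0.1,-0.3,14.2,0,0,0,255],[0.1,-0.3,14.2,0,0,0,255],[0.1,-0.3,14.2,0,0,0,255],[0.1,-0.3,14.2,0,0,0,255]]]'; python3 -m inch '[[[0,0,0,0,0,0,255],[0,0,-4,0,0,0,255],[0,0,-8,0,0,0,255],[0,0,-12,0,0,0,255],[0,0,-14,0,0,0,255],[0,0,-14,0,0,0,255],[0,0,-14,0,0,0,255]]]'; python3 -c "
from h import *
print(move([.4265,-.384,.19]))"
```

```text
clock: 9.0
eef_pos: [0.4385, -0.0074, 0.0445]
tool_rot: [0.001, 0.0, 1.0, -0.001]
wrist_force: [-2.3, -1.9, 7.2]
width: 0.0627
finger_force: 43.8
clock: 9.58
eef_pos: [0.4387, -0.0069, 0.1845]
tool_rot: [0.002, -0.0, 1.0, -0.0]
wrist_force: [-0.4, -0.0, -3.0]
width: 0.0625
finger_force: 45.6
[  1.23 -37.71  -0.53]
```

```bash
python3 -m inch '[[[1.2,-37.7,0,0,0,0,255],[1.2,-37.7,0,0,0,0,255],[1.2,-37.7,0,0,0,0,255],[1.2,-37.7,0,0,0,0,255],[1.2,-37.7,0,0,0,0,255],[1.2,-37.7,0,0,0,0,255],[1.2,-37.7,0,0,0,0,255],[1.2,-37.7,0,0,0,0,255],[1.2,-37.7,0,0,0,0,255],[1.2,-37.7,0,0,0,0,255],[1.2,-37.7,0,0,0,0,255],[1.2,-37.7,0,0,0,0,255]]]'; python3 -m inch '[[[0,0,0,0,0,0,255],[0,0,0,0,0,0,255],[0,0,4,0,0,0,255],[0,0,8,0,0,0,255],[0,0,11,0,0,0,255],[0,0,12.5,0,0,0,255],[0,0,13,0,0,0,255],[0,0,13.3,0,0,0,255],[0,0,13.6,0,0,0,255],[0,0,13.6,0,0,0,255]]]';  python3 -m inch '[[[0,0,0,0,0,0,0],[0,0,0,0,0,0,0],[0,0,0,0,0,0,0],[0,0,0,0,0,0,0],[0,0,-4,0,0,0,0],[0,0,-8,0,0,0,0],[0,0,-10,0,0,0,0],[0,0,-12,0,0,0,0],[0,0,-14,0,0,0,0],[0,0,-14,0,0,0,0]]]'; python3 -c "
from h import *
print(move([.43,.105,.19]),ctrl.get_state()['wrist_force'])"
```

```text
clock: 10.58
eef_pos: [0.4244, -0.3823, 0.1809]
tool_rot: [-0.001, 0.0, 1.0, 0.002]
wrist_force: [0.2, 0.3, -1.2]
width: 0.0628
finger_force: 45.7
clock: 11.42
eef_pos: [0.4266, -0.384, 0.0489]
tool_rot: [0.001, -0.0, 1.0, -0.001]
wrist_force: [-0.4, -0.4, -1.8]
width: 0.0628
finger_force: 45.7
clock: 12.25
eef_pos: [0.4274, -0.3857, 0.1919]
tool_rot: [0.002, -0.0, 1.0, -0.003]
wrist_force: [0.7, -1.2, 0.2]
width: 0.0855
finger_force: 0.0
[-0.27 49.07 -0.09] [ 0.74590662 -1.1885309   0.22229992]
```

```bash
python3 -m inch '[[[-23.3,42.5,0,0,0,0,0],[-23.3,42.5,0,0,0,0,0],[-23.3,42.5,0,0,0,0,0],[-23.3,42.5,0,0,0,0,0],[-23.3,42.5,0,0,0,0,0],[-23.3,42.5,0,0,0,0,0],[-23.3,42.5,0,0,0,0,0],[-23.3,42.5,0,0,0,0,0],[-23.3,42.5,0,0,0,0,0],[-23.3,42.5,0,0,0,0,0],[-23.3,42.5,0,0,0,0,0],[-23.3,42.5,0,0,0,0,0]]]'; python3 -m inch '[[[0,0,0,0,0,0,0],[0,0,0,0,0,0,0],[0,0,0,0,0,0,0]]]' ;python3 - <<'E'
from h import *
s=ctrl.get_state();p,d,P=snap('wrist','w3');ps=(s['eef_pos'],s['tool_rot']);print(s['eef_pos'])
np.savez('pics/w3.npz',pos=ps[0],rot=ps[1],P=P)
for w in [(.6695,-.0065),(.671,.088)]:
    near=np.hypot(P[...,0]-w[0],P[...,1]-w[1])<.045
    ztop=np.median(P[near&(P[...,2]>.024)][:,2]);zf=np.median(P[near&(P[...,2]<ztop-.012)&(P[...,2]>.004)][:,2])
    k=(near&(P[...,2]<ztop-.004)).astype(np.uint8)
    n,l,st,ce=cv2.connectedComponentsWithStats(k);i=1+np.argmax(st[1:,4])
    c=max(cv2.findContours((l==i).astype(np.uint8),0,cv2.CHAIN_APPROX_NONE)[0],key=len)[:,0]
    print(w,'ztop',ztop.round(4),'floor',zf.round(4),circ(plane('wrist',c,.03,ps)),st[i])
cv2.imwrite('pics/w3c.png',cv2.resize(cv2.imread('pics/w3.png')[100:260,150:470],None,fx=2.5,fy=2.5,interpolation=2))
E
```

```text
clock: 13.25
eef_pos: [0.6596, 0.0452, 0.1865]
tool_rot: [0.0, -0.001, 1.0, 0.001]
wrist_force: [-0.1, -1.0, 0.0]
width: 0.0854
finger_force: 0.0
clock: 13.5
eef_pos: [0.6579, 0.041, 0.1865]
tool_rot: [-0.001, -0.0, 1.0, -0.0]
wrist_force: [0.4, -0.1, 1.0]
width: 0.0854
finger_force: 0.0
[0.65791918 0.0410146  0.18647988]
(0.6695, -0.0065) ztop 0.2541 floor 0.03 [669.4  -6.5  44.5] [ 234  150   85   82 5403]
(0.671, 0.088) ztop 0.2528 floor 0.03 [670.8  88.   44.4] [ 324  152   85   82 5379]
```

View pics/w3c.png

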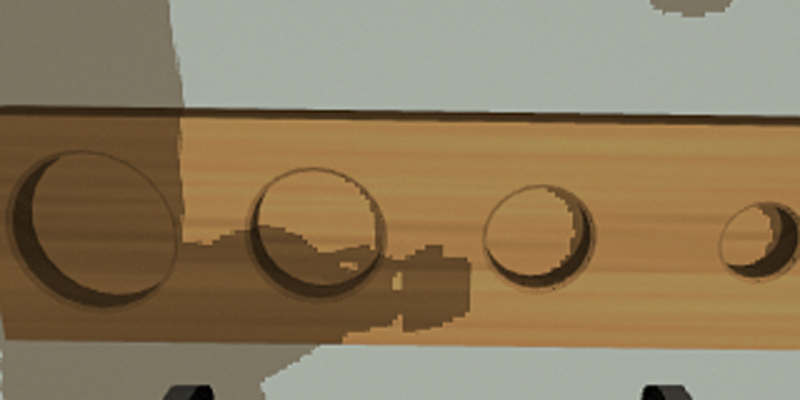

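```bash
python3 - <<'E'
from h import *
z=np.load('pics/w3.npz');ps=(z['pos'],z['rot']);P=z['P']
def f(x,y):return (150+x/2.5-.3,100+y/2.5-.3)
X=plane('wrist',[f(247,234),f(386,234),f(316,168),f(316,301),f(484,238),f(596,238),f(540,185),f(540,291)],.03,ps)
for k in(X[:4],X[4:]):print(((k[2]+k[3])/2)[0].round(4),((k[0]+k[1])/2)[1].round(4),'dia',(k[1]-k[0])[1].round(4),(k[3]-k[2])[0].round(4))
for w in [(.6695,-.0065),(.671,.088)]:
    near=np.hypot(P[...,0]-w[0],P[...,1]-w[1])<.042
    k=(near&(P[...,2]<.025)&(P[...,2]>.005)).astype(np.uint8)
    c=max(cv2.findContours(k,0,cv2.CHAIN_APPROX_NONE)[0],key=len)[:,0]
    print(w,circ(plane('wrist',c,.03,ps)))
E
```

```text
0.6714 -0.0067 dia 0.059 0.0592
0.6725 0.0883 dia 0.0476 0.0473
(0.6695, -0.0065) [670.6  -6.4  27.2]
(0.671, 0.088) [671.8  87.4  21.3]
```

```bash
python3 -m inch '[[[13,0.2,0,0,0,0,0],[13,0.2,0,0,0,0,0],[13,0.2,0,0,0,0,0],[13,0.2,0,0,0,0,0],[13,0.2,0,0,0,0,0],[13,0.2,0,0,0,0,0],[13,0.2,0,0,0,0,0]]]';python3 - <<'E'
from h import *
rims('w4',[(.528,.0426),(.54,.166),(.43,.106)])
print(move([.5,0,.049]))
E
```

```text
clock: 14.13
eef_pos: [0.5303, 0.0423, 0.1881]
tool_rot: [0.001, 0.001, 1.0, -0.0]
wrist_force: [0.4, -0.3, -0.1]
width: 0.0855
finger_force: 0.0
(0.528, 0.0426) -> [529.3  43.5  31.3] z 0.0593 681 move for z..  [ 0.11  0.1  -0.02]
(0.54, 0.166) -> [539.8 166.   31.7] z 0.0588 828 move for z..  [-0.93 12.35 -0.02]
(0.43, 0.106) -> [431.2 107.   31.4] z 0.0592 976 move for z..  [ 9.92  6.44 -0.05]
[ 3.06 -4.25 13.88]
```

```bash
python3 -m inch '[[[0.1,0.1,4,0,0,0,0],[0.1,0.1,8,0,0,0,0],[0.1,0.1,11,0,0,0,0],[0.1,0.1,13,0,0,0,0],[0.1,0.1,13.9,0,0,0,0],[0.1,0.1,13.9,0,0,0,0],[0.1,0.1,13.9,0,0,0,255],[0.1,0.1,13.9,0,0,0,255],[0.1,0.1,13.9,0,0,0,255],[0.1,0.1,13.9,0,0,0,255],[0.1,0.1,13.9,0,0,0,255],[0.1,0.1,13.9,0,0,0,255]]]'; python3 -m inch '[[[0,0,0,0,0,0,255],[0,0,-4,0,0,0,255],[0,0,-8,0,0,0,255],[0,0,-10,0,0,0,255],[0,0,-10,0,0,0,255],[0,0,-10,0,0,0,255]]]'; python3 -c "
from h import *
print(move([.671,-.0065,.15]))"
```

```text
clock: 15.18
eef_pos: [0.5296, 0.0442, 0.0501]
tool_rot: [0.002, -0.0, 1.0, -0.0]
wrist_force: [1.0, -1.0, 6.5]
width: 0.0607
finger_force: 44.4
clock: 15.68
eef_pos: [0.5284, 0.0443, 0.1496]
tool_rot: [0.002, -0.0, 1.0, -0.0]
wrist_force: [0.2, -0.6, -2.7]
width: 0.0608
finger_force: 45.8
[-14.26  -5.09   0.  ]
```

```bash
python3 -m inch '[[[-14.3,-5.1,0,0,0,0,255],[-14.3,-5.1,0,0,0,0,255],[-14.3,-5.1,0,0,0,0,255],[-14.3,-5.1,0,0,0,0,255],[-14.3,-5.1,0,0,0,0,255],[-14.3,-5.1,0,0,0,0,255],[-14.3,-5.1,0,0,0,0,255],[-14.3,-5.1,0,0,0,0,255]]]';python3 - <<'E'
from h import *
print(ctrl.get_state()['eef_pos']); rims('w5',[(.671,-.0065)],.16)
E
```

```text
clock: 16.35
eef_pos: [0.6685, -0.0059, 0.147]
tool_rot: [-0.002, -0.0, 1.0, 0.0]
wrist_force: [0.0, 0.6, -1.7]
width: 0.0607
finger_force: 45.8
[ 0.66849197 -0.0059399   0.14698597]
(0.671, -0.0065) -> [666.3  -6.6  31. ] z 0.1562 2134 move for z..  [ 0.25 -0.07  0.06]
```

View pics/w5.png

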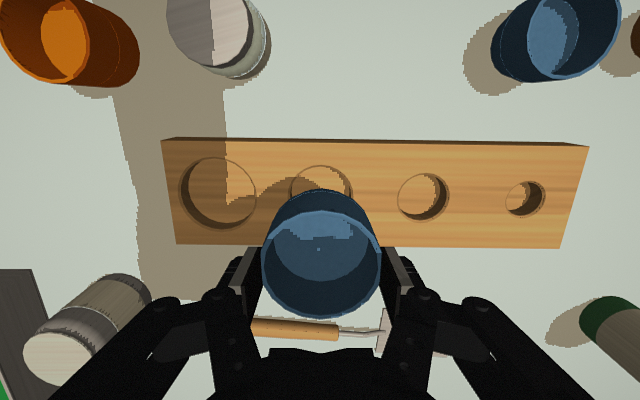

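```bash
python3 -m inch '[[[-0.2,-0.1,2,0,0,0,255],[-0.2,-0.1,4,0,0,0,255],[-0.2,-0.1,6,0,0,0,255],[-0.2,-0.1,6,0,0,0,255],[-0.2,-0.1,6,0,0,0,255],[-0.2,-0.1,6,0,0,0,255]]]'; python3 -c "
from h import *
print(move([.671,-.0065,.062]))"
```

```text
clock: 16.9
eef_pos: [0.6728, -0.0074, 0.0896]
tool_rot: [0.001, -0.0, 1.0, -0.0]
wrist_force: [0.4, -1.7, -1.4]
width: 0.0607
finger_force: 45.8
[0.19 0.09 2.76]
```

```bash
python3 -m inch '[[[0.2,0.1,0.5,0,0,0,255],[0.2,0.1,1,0,0,0,255],[0.2,0.1,1.3,0,0,0,255],[0.2,0.1,1.6,0,0,0,255],[0.2,0.1,1.9,0,0,0,255],[0.2,0.1,2.2,0,0,0,255],[0.2,0.1,2.5,0,0,0,255],[0.2,0.1,2.7,0,0,0,255],[0.2,0.1,2.7,0,0,0,255]]]'
```

```text
clock: 17.65
eef_pos: [0.6707, -0.0067, 0.0622]
tool_rot: [0.0, -0.0, 1.0, -0.0]
wrist_force: [-2.7, 0.9, 5.2]
width: 0.0608
finger_force: 46.4
```

```bash
python3 -m inch '[[[0,0,0,0,0,0,0],[0,0,0,0,0,0,0],[0,0,0,0,0,0,0],[0,0,0,0,0,0,0],[0,0,-3,0,0,0,0],[0,0,-6,0,0,0,0],[0,0,-10,0,0,0,0],[0,0,-12.5,0,0,0,0],[0,0,-12.5,0,0,0,0]]]'; python3 -m inch '[[[13,17.2,0,0,0,0,0],[13,17.2,0,0,0,0,0],[13,17.2,0,0,0,0,0],[13,17.2,0,0,0,0,0],[13,17.2,0,0,0,0,0],[13,17.2,0,0,0,0,0],[13,17.2,0,0,0,0,0],[13,17.2,0,0,0,0,0],[13,17.2,0,0,0,0,0]]]';python3 - <<'E'
from h import *
rims('w6',[(.54,.166)])
s=ctrl.get_state();print(move([.5,0,.05])[2])
E
```

```text
clock: 18.4
eef_pos: [0.6744, -0.007, 0.1934]
tool_rot: [0.006, -0.0, 1.0, -0.001]
wrist_force: [0.4, -0.5, 0.8]
width: 0.0855
finger_force: 0.0
clock: 19.15
eef_pos: [0.5416, 0.1645, 0.1862]
tool_rot: [0.0, 0.0, 1.0, -0.0]
wrist_force: [-0.0, 0.6, -0.5]
width: 0.0852
finger_force: 0.0
(0.54, 0.166) -> [540.  167.5  31.2] z 0.0594 686 move for z..  [ 0.17  0.33 -0.01]
13.62
```

```bash
python3 -m inch '[[[0.2,0.3,4,0,0,0,0],[0.2,0.3,8,0,0,0,0],[0.2,0.3,11,0,0,0,0],[0.2,0.3,13,0,0,0,0],[0.2,0.3,13.6,0,0,0,0],[0.2,0.3,13.6,0,0,0,0],[0.2,0.3,13.6,0,0,0,255],[0.2,0.3,13.6,0,0,0,255],[0.2,0.3,13.6,0,0,0,255],[0.2,0.3,13.6,0,0,0,255],[0.2,0.3,13.6,0,0,0,255],[0.2,0.3,13.6,0,0,0,255]]]'; python3 -m inch '[[[0,0,0,0,0,0,255],[0,0,-4,0,0,0,255],[0,0,-8,0,0,0,255],[0,0,-12,0,0,0,255],[0,0,-13,0,0,0,255],[0,0,-13,0,0,0,255]]]'; python3 -c "
from h import *
print(move([.671,-.0065,.175]))"
```

```text
clock: 20.2
eef_pos: [0.5404, 0.1682, 0.0529]
tool_rot: [0.002, 0.0, 1.0, -0.0]
wrist_force: [-1.1, -1.2, 7.2]
width: 0.0615
finger_force: 42.3
clock: 20.7
eef_pos: [0.5419, 0.169, 0.1856]
tool_rot: [0.005, -0.0, 1.0, 0.001]
wrist_force: [0.1, -0.1, -1.8]
width: 0.0612
finger_force: 43.8
[-12.89 -17.55   1.15]
```

```bash
python3 -m inch '[[[-12.9,-17.5,0,0,0,0,255],[-12.9,-17.5,0,0,0,0,255],[-12.9,-17.5,0,0,0,0,255],[-12.9,-17.5,0,0,0,0,255],[-12.9,-17.5,0,0,0,0,255],[-12.9,-17.5,0,0,0,0,255],[-12.9,-17.5,1.5,0,0,0,255],[-12.9,-17.5,3,0,0,0,255],[-12.9,-17.5,4.5,0,0,0,255],[-12.9,-17.5,4.5,0,0,0,255],[-12.9,-17.5,4.5,0,0,0,255],[-12.9,-17.5,4.5,0,0,0,255]]]';  python3 -c "
from h import *
print(move([.671,-.0066,.101]))
rims('w7',[(.671,-.0066)],.1485)"
```

```text
clock: 21.7
eef_pos: [0.6674, -0.0064, 0.1352]
tool_rot: [-0.0, -0.0, 1.0, 0.0]
wrist_force: [-0.1, -0.2, -1.3]
width: 0.061
finger_force: 44.0
[-0.36 -0.02  3.42]
(0.671, -0.0066) -> [663.6  -6.5  29.9] z 0.1428 197 move for z..  [0.43 0.   0.07]
```

```bash
python3 -m inch '[[[-0.35,0,0.3,0,0,0,255],[-0.35,0,0.6,0,0,0,255],[-0.35,0,0.6,0,0,0,255],[-0.35,0,0.6,0,0,0,255]]]';python3 -m inch '[[[0,0,0.3,0,0,0,255],[0,0,0.7,0,0,0,255],[0,0,1.0,0,0,0,255],[0,0,1.4,0,0,0,255],[0,0,1.8,0,0,0,255],[0,0,2.2,0,0,0,255],[0,0,2.6,0,0,0,255],[0,0,2.8,0,0,0,255],[0,0,2.8,0,0,0,255]]]'
```

```text
clock: 22.08
eef_pos: [0.671, -0.0066, 0.1292]
tool_rot: [-0.0, -0.0, 1.0, -0.0]
wrist_force: [0.4, 0.0, -1.3]
width: 0.061
finger_force: 44.0
clock: 22.83
eef_pos: [0.6711, -0.0066, 0.1012]
tool_rot: [0.0, -0.0, 1.0, 0.0]
wrist_force: [-0.7, 0.4, -1.6]
width: 0.0613
finger_force: 44.0
```

```bash
python3 -m inch '[[[0,0,0,0,0,0,0],[0,0,0,0,0,0,0],[0,0,0,0,0,0,0],[0,0,0,0,0,0,0],[0,0,-3,0,0,0,0],[0,0,-6,0,0,0,0],[0,0,-8.5,0,0,0,0],[0,0,-8.5,0,0,0,0]]]'; python3 -m inch '[[[24,11.4,0,0,0,0,0],[24,11.4,0,0,0,0,0],[24,11.4,0,0,0,0,0],[24,11.4,0,0,0,0,0],[24,11.4,0,0,0,0,0],[24,11.4,0,0,0,0,0],[24,11.4,0,0,0,0,0],[24,11.4,0,0,0,0,0],[24,11.4,0,0,0,0,0],[24,11.4,0,0,0,0,0]]]';python3 - <<'E'
from h import *
rims('w8',[(.431,.107)])
s=ctrl.get_state();print(move([.5,0,.05])[2])
E
```

```text
clock: 23.5
eef_pos: [0.6744, -0.0069, 0.1927]
tool_rot: [0.005, -0.0, 1.0, -0.001]
wrist_force: [0.9, -0.2, 0.1]
width: 0.0852
finger_force: 0.0
clock: 24.33
eef_pos: [0.4325, 0.1071, 0.1867]
tool_rot: [0.001, 0.0, 1.0, -0.0]
wrist_force: [0.2, 0.4, -0.2]
width: 0.0851
finger_force: 0.0
(0.431, 0.107) -> [429.8 107.7  31.3] z 0.0592 690 move for z..  [ 0.29  0.07 -0.01]
13.67
```

```bash
python3 -m inch '[[[0.2,0.1,4,0,0,0,0],[0.2,0.1,8,0,0,0,0],[0.2,0.1,11,0,0,0,0],[0.2,0.1,13,0,0,0,0],[0.2,0.1,13.7,0,0,0,0],[0.2,0.1,13.7,0,0,0,0],[0.2,0.1,13.7,0,0,0,255],[0.2,0.1,13.7,0,0,0,255],[0.2,0.1,13.7,0,0,0,255],[0.2,0.1,13.7,0,0,0,255],[0.2,0.1,13.7,0,0,0,255],[0.2,0.1,13.7,0,0,0,255]]]'; python3 -m inch '[[[0,0,0,0,0,0,255],[0,0,-4,0,0,0,255],[0,0,-8,0,0,0,255],[0,0,-12,0,0,0,255],[0,0,-15,0,0,0,255],[0,0,-15,0,0,0,255]]]'; python3 -c "
from h import *
print(move([.671,-.0066,.2]))"
```

```text
clock: 25.38
eef_pos: [0.4308, 0.1084, 0.0512]
tool_rot: [0.002, -0.0, 1.0, -0.0]
wrist_force: [-2.0, -0.9, 6.3]
width: 0.0612
finger_force: 42.6
clock: 25.88
eef_pos: [0.4335, 0.1088, 0.2064]
tool_rot: [0.006, -0.0, 1.0, 0.001]
wrist_force: [1.2, 0.1, -1.1]
width: 0.0615
finger_force: 45.1
[-23.74 -11.55   0.93]
```

```bash
python3 -m inch '[[[-23.8,-11.5,0,0,0,0,255],[-23.8,-11.5,0,0,0,0,255],[-23.8,-11.5,0,0,0,0,255],[-23.8,-11.5,0,0,0,0,255],[-23.8,-11.5,0,0,0,0,255],[-23.8,-11.5,0,0,0,0,255],[-23.8,-11.5,0,0,0,0,255],[-23.8,-11.5,1.5,0,0,0,255],[-23.8,-11.5,3.3,0,0,0,255],[-23.8,-11.5,3.3,0,0,0,255],[-23.8,-11.5,3.3,0,0,0,255],[-23.8,-11.5,3.3,0,0,0,255]]]';  python3 -c "
from h import *
print(move([.672,-.0066,.135]))
rims('w9',[(.671,-.0066)],.179)"
```

```text
clock: 26.88
eef_pos: [0.6671, -0.0065, 0.1671]
tool_rot: [0.0, -0.0, 1.0, -0.0]
wrist_force: [-0.0, -0.1, -1.2]
width: 0.061
finger_force: 45.1
[-0.48 -0.01  3.21]
(0.671, -0.0066) -> [664.3  -7.3  31. ] z 0.1751 2111 move for z..  [ 0.32 -0.08  0.05]
```

```bash
python3 -m inch '[[[-0.45,0,0.2,0,0,0,255],[-0.45,0,0.4,0,0,0,255],[-0.45,0,0.4,0,0,0,255],[-0.45,0,0.4,0,0,0,255]]]';python3 -m inch '[[[0,0,0.3,0,0,0,255],[0,0,0.7,0,0,0,255],[0,0,1.0,0,0,0,255],[0,0,1.4,0,0,0,255],[0,0,1.8,0,0,0,255],[0,0,2.2,0,0,0,255],[0,0,2.6,0,0,0,255],[0,0,2.8,0,0,0,255],[0,0,2.8,0,0,0,255]]]'
```

```text
clock: 27.27
eef_pos: [0.6716, -0.0066, 0.1624]
tool_rot: [0.0, -0.0, 1.0, -0.0]
wrist_force: [0.4, -0.6, -0.9]
width: 0.0611
finger_force: 45.1
clock: 28.02
eef_pos: [0.6723, -0.0067, 0.1354]
tool_rot: [0.001, -0.0, 1.0, -0.0]
wrist_force: [-1.4, 1.1, 4.6]
width: 0.0613
finger_force: 45.7
```

```bash
python3 -m inch '[[[0,0,0,0,0,0,0],[0,0,0,0,0,0,0],[0,0,0,0,0,0,0],[0,0,0,0,0,0,0],[0,0,-3,0,0,0,0],[0,0,-6,0,0,0,0],[0,0,-7,0,0,0,0],[0,0,-7,0,0,0,0]]]'; python3 -m inch '[[[24.8,-12,0,0,0,0,0],[24.8,-12,0,0,0,0,0],[24.8,-12,0,0,0,0,0],[24.8,-12,0,0,0,0,0],[24.8,-12,0,0,0,0,0],[24.8,-12,0,0,0,0,0],[24.8,-12,0,0,0,0,0],[24.8,-12,1.2,0,0,0,0],[24.8,-12,1.2,0,0,0,0],[24.8,-12,1.2,0,0,0,0],[24.8,-12,1.2,0,0,0,0]]]';python3 - <<'E'
from h import *
rims('w10',[(.4213,-.127)])
s=ctrl.get_state();print(move([.5,0,.051])[2])
E
```

```text
clock: 28.68
eef_pos: [0.6738, -0.0069, 0.2079]
tool_rot: [0.003, -0.0, 1.0, -0.0]
wrist_force: [0.6, 0.1, 0.6]
width: 0.0853
finger_force: 0.0
clock: 29.6
eef_pos: [0.4239, -0.1265, 0.1919]
tool_rot: [-0.0, -0.0, 1.0, 0.0]
wrist_force: [-1.4, -0.4, -0.2]
width: 0.0855
finger_force: 0.0
(0.4213, -0.127) -> [ 420.8 -128.3   25.5] z 0.0594 529 move for z..  [ 0.34 -0.18  0.02]
14.12
```

```bash
python3 -m inch '[[[0.3,-0.2,0,0,0,1.571,0],[0.3,-0.2,0,0,0,1.571,0],[0.3,-0.2,0,0,0,1.571,0],[0.3,-0.2,0,0,0,1.571,0],[0.3,-0.2,0,0,0,1.571,0],[0.3,-0.2,0,0,0,1.571,0],[0.3,-0.2,0,0,0,1.571,0],[0.3,-0.2,0,0,0,1.571,0],[0.3,-0.2,0,0,0,1.571,0],[0.3,-0.2,0,0,0,1.571,0],[0.3,-0.2,0,0,0,1.571,0],[0.3,-0.2,0,0,0,1.571,0]]]';python3 -m inch '[[[0,0,0,0,0,0.14,0],[0,0,0,0,0,0.14,0],[0,0,0,0,0,0.14,0],[0,0,0,0,0,0.14,0]]]'; python3 - <<'E'
from h import *
rims('w11',[(.4213,-.127)])
s=ctrl.get_state();print(move([.5,0,.051])[2])
E
```

```text
clock: 30.65
eef_pos: [0.4214, -0.1283, 0.1923]
tool_rot: [0.0, 0.683, 0.73, 0.0]
wrist_force: [-0.0, -0.2, 0.2]
width: 0.0849
finger_force: 0.0
clock: 30.98
eef_pos: [0.421, -0.1285, 0.1923]
tool_rot: [0.0, 0.73, 0.683, 0.0]
wrist_force: [0.3, 1.0, 0.4]
width: 0.0856
finger_force: 0.0
(0.4213, -0.127) -> [ 421.8 -127.3   25.4] z 0.0594 533 move for z..  [0.13 0.08 0.  ]
14.13
```

```bash
python3 -m inch '[[[0.1,0.1,4,0,0,-0.069,0],[0.1,0.1,8,0,0,-0.069,0],[0.1,0.1,11,0,0,-0.069,0],[0.1,0.1,13,0,0,-0.069,0],[0.1,0.1,14.1,0,0,-0.069,0],[0.1,0.1,14.1,0,0,-0.069,0],[0.1,0.1,14.1,0,0,-0.069,255],[0.1,0.1,14.1,0,0,-0.069,255],[0.1,0.1,14.1,0,0,-0.069,255],[0.1,0.1,14.1,0,0,-0.069,255],[0.1,0.1,14.1,0,0,-0.069,255],[0.1,0.1,14.1,0,0,-0.069,255]]]'; python3 -m inch '[[[0,0,0,0,0,0,255],[0,0,0,0,0,0,255],[0,0,-4,0,0,0,255],[0,0,-8,0,0,0,255],[0,0,-12,0,0,0,255],[0,0,-15,0,0,0,255],[0,0,-17,0,0,0,255],[0,0,-17,0,0,0,255]]]'; python3 -c "
from h import *
print(move([.672,.088,.22]))"
```

```text
clock: 32.03
eef_pos: [0.4226, -0.1284, 0.0529]
tool_rot: [0.001, 0.707, 0.707, 0.0]
wrist_force: [-1.5, 1.1, 5.2]
width: 0.0498
finger_force: 40.3
clock: 32.7
eef_pos: [0.4244, -0.1291, 0.2267]
tool_rot: [0.005, 0.707, 0.707, 0.002]
wrist_force: [1.3, -0.7, -1.1]
width: 0.0498
finger_force: 42.6
[21.7  24.76  0.79]
```

```bash
python3 -m inch '[[[21.7,24.7,0,0,0,0,255],[21.7,24.7,0,0,0,0,255],[21.7,24.7,0,0,0,0,255],[21.7,24.7,0,0,0,0,255],[21.7,24.7,0,0,0,0,255],[21.7,24.7,0,0,0,0,255],[21.7,24.7,0,0,0,0,255],[21.7,24.7,0,0,0,0,255],[21.7,24.7,0,0,0,0,255],[21.7,24.7,4,0,0,0,255],[21.7,24.7,8,0,0,0,255],[21.7,24.7,8,0,0,0,255]]]';python3 -m inch '[[[0,0,3,0,0,0,255],[0,0,3,0,0,0,255],[0,0,3,0,0,0,255]]]'; python3 - <<'E'
from h import *
s=ctrl.get_state();z=s['eef_pos'][2];print(move([.672,.088,.065]))
rims('w12',[(.672,.088)],z+.0075)
E
```

```text
clock: 33.7
eef_pos: [0.6623, 0.0892, 0.132]
tool_rot: [-0.005, 0.707, 0.707, -0.005]
wrist_force: [-3.1, 0.2, -2.5]
width: 0.0494
finger_force: 42.8
clock: 33.95
eef_pos: [0.6673, 0.0889, 0.1111]
tool_rot: [-0.001, 0.707, 0.707, -0.001]
wrist_force: [-0.4, 0.5, -0.2]
width: 0.0492
finger_force: 42.8
[-0.09  0.48  4.61]
(0.672, 0.088) -> [668.5  90.5  26.8] z 0.1174 2257 move for z..  [ 0.15 -0.02  0.16]
```

View pics/w12.png

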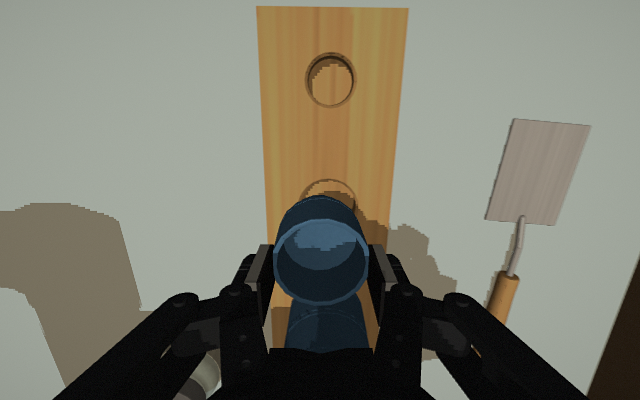

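```bash
python3 -m inch '[[[0,0.4,1,0,0,0,255],[0,0.4,2,0,0,0,255],[0,0.4,2,0,0,0,255],[0,0.4,2,0,0,0,255]]]'; python3 -c "
from h import *
print(move([.6717,.088,.065]))"
```

```text
clock: 34.33
eef_pos: [0.6721, 0.0892, 0.0908]
tool_rot: [-0.0, 0.707, 0.707, -0.0]
wrist_force: [0.2, 0.6, -1.4]
width: 0.0495
finger_force: 42.8
[-0.12 -0.04  2.58]
```

```bash
python3 -m inch '[[[-0.12,0,0.4,0,0,0,255],[-0.12,0,0.8,0,0,0,255],[-0.12,0,1.1,0,0,0,255],[-0.12,0,1.4,0,0,0,255],[-0.12,0,1.7,0,0,0,255],[-0.12,0,2.0,0,0,0,255],[-0.12,0,2.3,0,0,0,255],[-0.12,0,2.6,0,0,0,255],[-0.12,0,2.6,0,0,0,255]]]'
```

```text
clock: 35.08
eef_pos: [0.6727, 0.0881, 0.0652]
tool_rot: [-0.0, 0.707, 0.707, 0.0]
wrist_force: [0.1, -0.7, -1.3]
width: 0.0496
finger_force: 42.8
```

```bash
python3 -m inch '[[[0,0,0,0,0,0,0],[0,0,0,0,0,0,0],[0,0,0,0,0,0,0],[0,0,0,0,0,0,0],[0,0,-4,0,0,0,0],[0,0,-8,0,0,0,0],[0,0,-12,0,0,0,0],[0,0,-13.5,0,0,0,0],[0,0,-13.5,0,0,0,0]]]'; python3 -m inch '[[[25.2,-24.7,0,0,0,0,0],[25.2,-24.7,0,0,0,0,0],[25.2,-24.7,0,0,0,0,0],[25.2,-24.7,0,0,0,0,0],[25.2,-24.7,0,0,0,0,0],[25.2,-24.7,0,0,0,0,0],[25.2,-24.7,0,0,0,0,0],[25.2,-24.7,0,0,0,0,0],[25.2,-24.7,0,0,0,0,0],[25.2,-24.7,0,0,0,0,0],[25.2,-24.7,0,0,0,0,0]]]'; python3 - <<'E'
from h import *
rims('w13',[(.425,.340),(.533,.402)])
s=ctrl.get_state();print(move([.5,0,.051])[2])
E
```

```text
clock: 35.83
eef_pos: [0.6759, 0.0881, 0.2065]
tool_rot: [0.003, 0.707, 0.707, 0.004]
wrist_force: [1.0, -0.5, 1.0]
width: 0.0856
finger_force: 0.0
clock: 36.75
eef_pos: [0.4246, 0.3405, 0.1996]
tool_rot: [0.0, 0.706, 0.708, -0.001]
wrist_force: [-0.3, 0.3, -0.5]
width: 0.0853
finger_force: 0.0
(0.425, 0.34) -> [425.6 342.7  25.4] z 0.0595 506 move for z..  [0.28 0.01 0.01]
(0.533, 0.402) -> [533.4 406.3  25.8] z 0.0592 728 move for z..  [ 6.64 10.8  -0.  ]
14.9
```

```bash
python3 -m inch '[[[0.2,0.1,4,0,0,0,0],[0.2,0.1,8,0,0,0,0],[0.2,0.1,12,0,0,0,0],[0.2,0.1,14,0,0,0,0],[0.2,0.1,14.9,0,0,0,0],[0.2,0.1,14.9,0,0,0,0],[0.2,0.1,14.9,0,0,0,255],[0.2,0.1,14.9,0,0,0,255],[0.2,0.1,14.9,0,0,0,255],[0.2,0.1,14.9,0,0,0,255],[0.2,0.1,14.9,0,0,0,255],[0.2,0.1,14.9,0,0,0,255]]]'; python3 -m inch '[[[0,0,0,0,0,0,255],[0,0,0,0,0,0,255],[0,0,-4,0,0,0,255],[0,0,-8,0,0,0,255],[0,0,-12,0,0,0,255],[0,0,-16,0,0,0,255],[0,0,-17,0,0,0,255],[0,0,-17,0,0,0,255]]]'; python3 -c "
from h import *
print(move([.672,.088,.22]))"
```

```text
clock: 37.8
eef_pos: [0.4281, 0.3429, 0.0534]
tool_rot: [0.001, 0.707, 0.707, 0.002]
wrist_force: [-0.6, -0.6, 6.7]
width: 0.049
finger_force: 40.9
clock: 38.47
eef_pos: [0.4289, 0.3435, 0.2259]
tool_rot: [0.001, 0.707, 0.707, 0.004]
wrist_force: [0.7, -0.5, -1.8]
width: 0.049
finger_force: 43.6
[-25.56  24.3    0.66]
```

```bash
python3 -m inch '[[[-25.4,24.3,0,0,0,0,255],[-25.4,24.3,0,0,0,0,255],[-25.4,24.3,0,0,0,0,255],[-25.4,24.3,0,0,0,0,255],[-25.4,24.3,0,0,0,0,255],[-25.4,24.3,0,0,0,0,255],[-25.4,24.3,0,0,0,0,255],[-25.4,24.3,0,0,0,0,255],[-25.4,24.3,0,0,0,0,255],[-25.4,24.3,4,0,0,0,255],[-25.4,24.3,8,0,0,0,255],[-25.4,24.3,8,0,0,0,255]]]';python3 -m inch '[[[0,0,0.3,0,0,0,255],[0,0,0.3,0,0,0,255],[0,0,0.3,0,0,0,255]]]'; python3 - <<'E'
from h import *
s=ctrl.get_state();z=s['eef_pos'][2];print(move([.672,.0892,.1014]))
rims('w14',[(.672,.088)],z+.0066)
E
```

```text
clock: 39.47
eef_pos: [0.6627, 0.0871, 0.1302]
tool_rot: [-0.006, 0.708, 0.707, -0.006]
wrist_force: [-3.6, 0.5, -2.8]
width: 0.049
finger_force: 43.5
clock: 39.72
eef_pos: [0.6709, 0.0885, 0.1404]
tool_rot: [0.001, 0.707, 0.707, 0.001]
wrist_force: [0.1, -0.4, -2.1]
width: 0.0491
finger_force: 43.6
[0.07 0.1  3.9 ]
(0.672, 0.088) -> [671.   88.9  27. ] z 0.1462 2368 move for z..  [ 0.04 -0.02  0.05]
```

```bash
python3 -m inch '[[[0.07,0.1,0.4,0,0,0,255],[0.07,0.1,0.8,0,0,0,255],[0.07,0.1,0.9,0,0,0,255],[0.07,0.1,0.9,0,0,0,255],[0.07,0.1,0.9,0,0,0,255]]]'; python3 -m inch '[[[0,0,0.4,0,0,0,255],[0,0,0.8,0,0,0,255],[0,0,1.2,0,0,0,255],[0,0,1.6,0,0,0,255],[0,0,2,0,0,0,255],[0,0,2.4,0,0,0,255],[0,0,2.7,0,0,0,255],[0,0,3,0,0,0,255],[0,0,3,0,0,0,255]]]'
```

```text
clock: 40.18
eef_pos: [0.6706, 0.0888, 0.1293]
tool_rot: [-0.0, 0.707, 0.707, -0.0]
wrist_force: [0.2, -0.6, -1.8]
width: 0.0488
finger_force: 43.6
clock: 40.93
eef_pos: [0.6734, 0.0888, 0.1016]
tool_rot: [0.002, 0.707, 0.707, 0.002]
wrist_force: [0.4, 0.2, 6.4]
width: 0.0484
finger_force: 44.5
```

```bash
python3 -m inch '[[[0,0,0,0,0,0,0],[0,0,0,0,0,0,0],[0,0,0,0,0,0,0],[0,0,0,0,0,0,0],[0,0,-4,0,0,0,0],[0,0,-8,0,0,0,0],[0,0,-9.5,0,0,0,0],[0,0,-9.5,0,0,0,0]]]'; python3 -m inch '[[[31.6,-13.9,0,0,0,0,0],[31.6,-13.9,0,0,0,0,0],[31.6,-13.9,0,0,0,0,0],[31.6,-13.9,0,0,0,0,0],[31.6,-13.9,0,0,0,0,0],[31.6,-13.9,0,0,0,0,0],[31.6,-13.9,0,0,0,0,0],[31.6,-13.9,0,0,0,0,0],[31.6,-13.9,0,0,0,0,0],[31.6,-13.9,0,0,0,0,0],[31.6,-13.9,0,0,0,0,0]]]'; python3 - <<'E'
from h import *
rims('w15',[(.533,.405)])
s=ctrl.get_state();print(move([.5,0,.051])[2])
E
```

```text
clock: 41.6
eef_pos: [0.6735, 0.0888, 0.1997]
tool_rot: [0.003, 0.707, 0.707, 0.003]
wrist_force: [-0.0, 0.4, 0.6]
width: 0.085
finger_force: 0.0
clock: 42.52
eef_pos: [0.5308, 0.4048, 0.193]
tool_rot: [0.0, 0.707, 0.708, -0.001]
wrist_force: [-0.2, -0.5, -0.3]
width: 0.0856
finger_force: 0.0
(0.533, 0.405) -> [534.8 407.   25.4] z 0.0594 542 move for z..  [0.31 0.33 0.03]
14.29
```

```bash
python3 -m inch '[[[0.2,0.3,4,0,0,0,0],[0.2,0.3,8,0,0,0,0],[0.2,0.3,11.5,0,0,0,0],[0.2,0.3,13.5,0,0,0,0],[0.2,0.3,14.2,0,0,0,0],[0.2,0.3,14.2,0,0,0,0],[0.2,0.3,14.2,0,0,0,255],[0.2,0.3,14.2,0,0,0,255],[0.2,0.3,14.2,0,0,0,255],[0.2,0.3,14.2,0,0,0,255],[0.2,0.3,14.2,0,0,0,255],[0.2,0.3,14.2,0,0,0,255]]]'; python3 -m inch '[[[0,0,0,0,0,0,255],[0,0,0,0,0,0,255],[0,0,-4,0,0,0,255],[0,0,-8,0,0,0,255],[0,0,-12,0,0,0,255],[0,0,-16,0,0,0,255],[0,0,-17,0,0,0,255],[0,0,-17,0,0,0,255]]]'; python3 -c "
from h import *
print(move([.672,.088,.22]))"
```

```text
clock: 43.57
eef_pos: [0.5362, 0.4077, 0.0552]
tool_rot: [0.001, 0.707, 0.707, 0.002]
wrist_force: [-0.9, 0.2, 5.5]
width: 0.0491
finger_force: 40.4
clock: 44.23
eef_pos: [0.5371, 0.4084, 0.2285]
tool_rot: [0.001, 0.707, 0.707, 0.005]
wrist_force: [0.4, 0.1, -1.3]
width: 0.0486
finger_force: 42.1
[-32.05  13.47   0.8 ]
```

```bash
python3 -m inch '[[[-31.9,13.5,0,0,0,0,255],[-31.9,13.5,0,0,0,0,255],[-31.9,13.5,0,0,0,0,255],[-31.9,13.5,0,0,0,0,255],[-31.9,13.5,0,0,0,0,255],[-31.9,13.5,0,0,0,0,255],[-31.9,13.5,0,0,0,0,255],[-31.9,13.5,0,0,0,0,255],[-31.9,13.5,0,0,0,0,255],[-31.9,13.5,2,0,0,0,255],[-31.9,13.5,4.5,0,0,0,255],[-31.9,13.5,4.5,0,0,0,255]]]';python3 -m inch '[[[0,0,0.3,0,0,0,255],[0,0,0.3,0,0,0,255],[0,0,0.3,0,0,0,255]]]'; python3 - <<'E'
from h import *
s=ctrl.get_state();z=s['eef_pos'][2];print(move([.672,.0898,.1392]))
rims('w16',[(.672,.088)],z+.0048)
E
```

```text
clock: 45.23
eef_pos: [0.6657, 0.0871, 0.1705]
tool_rot: [-0.004, 0.707, 0.707, -0.004]
wrist_force: [-1.4, 0.6, -2.4]
width: 0.0491
finger_force: 42.1
clock: 45.48
eef_pos: [0.67, 0.0883, 0.1752]
tool_rot: [0.0, 0.707, 0.707, 0.0]
wrist_force: [-0.1, -0.1, -0.5]
width: 0.0488
finger_force: 42.1
[0.15 0.19 3.6 ]
(0.672, 0.088) -> [670.7  88.7  26.8] z 0.1793 2264 move for z..  [0.04 0.04 0.04]
```

```bash
python3 -m inch '[[[0.12,0.15,0.4,0,0,0,255],[0.12,0.15,0.7,0,0,0,255],[0.12,0.15,0.7,0,0,0,255],[0.12,0.15,0.7,0,0,0,255],[0.12,0.15,0.7,0,0,0,255]]]'; python3 -m inch '[[[0,0,0.4,0,0,0,255],[0,0,0.8,0,0,0,255],[0,0,1.2,0,0,0,255],[0,0,1.6,0,0,0,255],[0,0,2,0,0,0,255],[0,0,2.4,0,0,0,255],[0,0,2.7,0,0,0,255],[0,0,2.9,0,0,0,255],[0,0,2.9,0,0,0,255]]]'
```

```text
clock: 45.95
eef_pos: [0.6711, 0.089, 0.1674]
tool_rot: [0.0, 0.707, 0.707, -0.0]
wrist_force: [-0.1, 0.5, -2.5]
width: 0.0488
finger_force: 42.1
clock: 46.7
eef_pos: [0.6725, 0.0889, 0.1394]
tool_rot: [0.001, 0.707, 0.707, 0.001]
wrist_force: [-0.6, 0.1, 2.4]
width: 0.049
finger_force: 42.7
```

Home. Release, back off out of the top camera's view, and check everything.

```bash
python3 -m inch '[[[0,0,0,0,0,0,0],[0,0,0,0,0,0,0],[0,0,0,0,0,0,0],[0,0,0,0,0,0,0],[0,0,-4,0,0,0,0],[0,0,-8,0,0,0,0],[0,0,-8,0,0,0,0]]]'; python3 -m inch '[[[32,-25,0,0,0,0,0],[32,-25,0,0,0,0,0],[32,-25,0,0,0,0,0],[32,-25,0,0,0,0,0],[32,-25,0,0,0,0,0],[32,-25,0,0,0,0,0],[32,-25,0,0,0,0,0],[32,-25,0,0,0,0,0],[32,-25,0,0,0,0,0],[32,-25,0,0,0,0,0],[32,-25,0,0,0,0,0],[32,-25,0,0,0,0,0]]]'; python3 - <<'E'
from h import *
pt,d,P=snap('top','t1');ps,_,_=snap('scene','s2')
b=blue(pt)
n,l,st,ce=cv2.connectedComponentsWithStats(b.astype(np.uint8))
for i in range(1,n):
    if st[i,4]<60: continue
    Q=P[l==i];zt=np.percentile(Q[:,2],90)
    k=(l==i)&(abs(P[...,2]-zt)<.008);v,u=np.nonzero(k)
    h=cv2.convexHull((plane('top',np.c_[u,v],zt)[:,:2]*1000).astype(np.float32))[:,0]/1000
    print(st[i],zt.round(4),circ(h))
a=cv2.resize(ps[130:400,120:470],None,fx=2.2,fy=2.2,interpolation=2)
cv2.imwrite('pics/s2c.png',a[:,:,::-1])
E
```

```text
clock: 47.28
eef_pos: [0.675, 0.0891, 0.2268]
tool_rot: [0.004, 0.707, 0.707, 0.004]
wrist_force: [1.7, 0.1, 1.5]
width: 0.0852
finger_force: 0.0
clock: 48.28
eef_pos: [0.42, 0.4102, 0.2183]
tool_rot: [0.0, 0.706, 0.708, 0.0]
wrist_force: [-0.0, 0.6, 0.0]
width: 0.0855
finger_force: 0.0
[312 116  22  23 342] 0.1419 [672.6  -5.5  30.5]
[283 123  14  15 148] 0.1418 [671.1  88.9  23.5]
[445 165  26  22 549] 0.0626 [ 548.5 -395.1   38.3]
[452 195  28  22 488] 0.0617 [ 462.3 -416.6   31.6]
```

View pics/s2c.png

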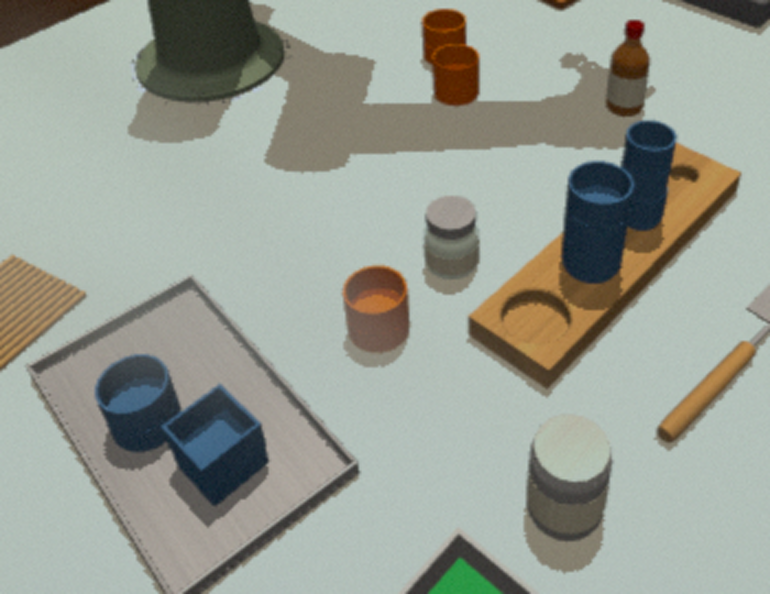

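View pics/t1.png

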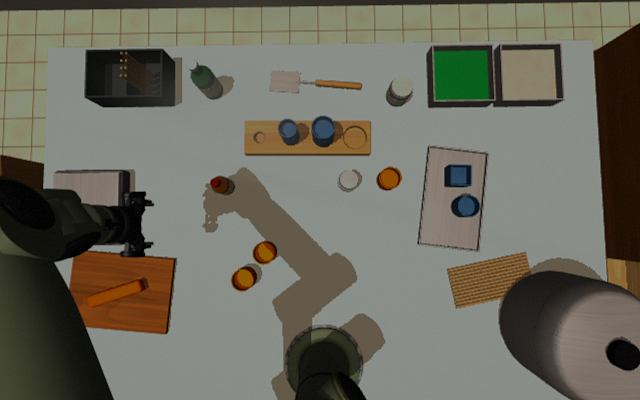

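Both stacks are home: their rims measure 0.142 m, against 0.144 m expected, and both sit on the well axes. The straight pot has been knocked a few centimetres but still stands upright inside the tray beside the square one. The bottle and jar are in place.

```bash
python3 -m inch '[[[0,0,0,0,0,0,0],[0,0,0,0,0,0,0],[0,0,0,0,0,0,0]]]' >/dev/null; python3 -c "
from bench import ctrl
print(ctrl.job_done())"
```

```text
the job is handed in; nothing more can be done
None
```

The job is handed in (no verdict came back): three big pots are nested in the 57 mm well, three small in the 45 mm well, and the square and straight pots stand upright on the tray, with the bottle and jar not moved.

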